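# Fold out the laundry-room hook and hang up the peg basket

### The arm

A 7-joint arm with a two-finger parallel gripper is mounted at the origin on the work surface. World frame = base frame: x ahead of the robot, y to its left, z up, the work surface at z = 0. Lengths are in m, angles in rad, forces in N, time in s.
With the tool pointing down it reaches from about 0.4 to 0.85 m from the base axis. Payload 4.5 kg.
Tool frame: the origin (TCP) lies midway between the tips of the shut fingers; the grasp point (between the pads) lies 19 mm behind it; z points along the fingers, y is the line along which they close (so a half turn about z gives the same grasp; the last joint's range is limited). The gripper opens to 88 mm and grips with 3 to 60 N. Pads are 18 mm wide; open, the fingers measure 123 mm over their backs; the gripper's body (75 mm by 187 mm) begins 45 mm behind the grasp point.
Start: joints at [1.135, 0.689, -0.195, 1.565, 0.157, 0.902, -0.215], TCP at [0.283, -0.557, 0.239] pointing down, gripper open.
Joint ranges: [-3.01, 3.01], [-0.46, 2.08], [-1.47, 1.51], [0.13, 2.56], [-1, 4.14], [0.04, 2.09], [-2.66, 2.66]. Speed limits (rad/s): [2.57, 2.57, 3.14, 3.14, 3.14, 3.14, 3.14].

### API

Orientations are given as a unit quaternion [x, y, z, w].
In Python, from plant import r gives the robot as it stands.
- The arm moves only by the tool carry_out, never from a script. Its argument "plan" is a list of rows, each an object with "rot": the turn, a rotation vector about the tool's x, y, z in rad, a list of three; "xyz": the shift along the tool's x, y, z in m, a list of three; "grip": the closure in counts, from 0 (fully open) to 255 (shut). In form: [{"rot": [wx, wy, wz], "xyz": [dx, dy, dz], "grip": grip}, ...]. A call has 1 to 8 rows; each row is the pose to reach, as a shift and turn from the pose commanded when the call began, along the tool's axes at that moment; what a row does not reach only later rows make up. A row lasts 1/12 s, in which the tool goes at most 41.7 mm and 7.16 degrees, less where a joint would pass 70% of its speed; a pose out of reach is approached as far as the arm can. A call with a gripper value outside its range is refused whole. The fingers move at their own pace and stop on an object; "squeeze" is the grip in N (left out, the last holds). Time passes only in rows, so rows that repeat a pose let the fingers close. It gives the time, the measured TCP pose, the force, the opening and the grip force at its end, in the units of the state.
- r.get_state(): the state, without advancing time (a new reading comes with each control period).
- r.snapshot(name): name is "side" or "top" or "wrist"; returns the picture (420x560x3 uint8, red, green, blue); there is no depth.
- r.camera_params(name): a dict with "fx", "fy", "cx", "cy" (pixels), "distortion" ([k1, k2, p1, p2, k3] as OpenCV has them; the pictures are not rectified), "position" and "attitude" of the camera in the world; the wrist camera has in their place "hand_eye" (4x4, takes a point from camera to tool coordinates, whose origin is the TCP and whose axes are the flange's). Camera axes: x right, y down, z forward; pixel columns grow to the right and rows downward; lengths in m; the calibration is good to about 2 mm. A picture is of the moment at which its call begins: read the wrist's pose just before it. camera_params takes no time and is no camera call.
- r.finish_job(): hands the job in; it is judged then, once.
The state is a dict: "clock": time; "q": joint angles; "qd": joint speeds; "joint_torque": joint torques, N m; "tool_pos": TCP position; "eef_rot": TCP orientation; "contact_force": force on the tool from outside, world axes, zero at the start; "moment": the same for the moment, N m; "opening": opening from 0.0 (shut) to 1.0 (fully open); "finger_force": force on a finger pad.
Only numpy, scipy, OpenCV 4.12 (cv2) and the standard library are available. Lean on these libraries where they do the work, as an engineer would, in place of code of your own. Each camera call takes 0.05 s, during which the arm holds its last target. There are 200 camera calls.

### The job

Fold the flat steel hook on the white end panel outward and down until it rests on its stop, then hang the blue clothes-peg basket on it by the eye in its handle. Before letting go, let the hook take the basket's weight and slide the eye back along the arm until it is home against the raised shoulder; do it gently, for the hook is old and bent (the basket must never press on it harder than a weight of 1.2 kg would), keep the basket upright so that no pegs spill, and leave everything else on the worktop where it stands.

Things in the scene. Friction and masses are not known exactly. Their poses are not given: they have to be found in the camera images.
- hook (a joint): Opening angle of the folding hook, rad: 0 = folded up flat against the panel, 1.571 = arm level, resting on its stop (it goes no further). Starts between 0 and 0.2. The hinge is stiff (0.22 N m of friction, about 3 N at the tip) and stays where it is left; no spring.
- hook_hinge (a point): Middle of the hook's hinge pin, about 235 mm (+-10) above the worktop, 16 mm out from the panel's face. The frame turns with the hook: z runs along the arm from hinge to tip (up when folded, straight out from the panel when open), y lies along the pin (level, along the panel), x points at the panel when folded and up when open. The hinge's cheeks reach 12.5 mm either side, 24 mm out.
- hook_tip (a point): Point 68 mm from the hinge where the middle of the dark steel arm would be if straight; use has bent the arm up or down by up to 0.08 rad (6 mm here). Axes as hook_hinge. Pinch the arm here across its width. It is 14 mm wide (y), 8 mm thick (x) and 80 mm long; the last 8 mm carry a lip standing 8.5 mm off the bar on its +x side (towards the panel when folded, up when open).
- hook_seat (a point): Point on the +x side (top, when open) of the straight arm, 49 mm from the hinge, where the basket's eye bar belongs; axes as hook_hinge. The real, bent arm lies up to 4 mm higher or lower here. The flat seat runs from 45 mm (a shoulder 6.5 mm high, reaching back to the hinge) to 72 mm (the lip). Home: the 8 mm thick bar is down on the seat and back against the shoulder.
- panel_foot (a point): Point near the foot of the panel's face, 235 mm below the hinge (up to 10 mm above or below the worktop). x points into the panel (the hook folds out along -x), y along the panel, z up. The white panel is fixed, y -140 to 200 mm, 335 mm high, 18 mm thick. A hand brush hangs for good on a plain peg at y = 150 mm (y 125 to 175, up to 60 mm out, up to 260 mm high).
- basket_grip (a point): Middle of the upright stem of the blue basket's handle, to grip: 146 mm above the basket's underside, 28 mm wide (y) and 8 mm thick (x); the stem runs from 124 to 162 mm above the underside. z up, y along the basket; a half turn about z makes no difference. Tub 98 mm (x) by 158 mm (y) by 72 mm high, with pegs. Mass 0.24 to 0.43 kg, low on the axis.
- basket_eye (a point): Centre of the eye, the hole at the top of the handle, 178 mm above the basket's underside, 32 mm straight above basket_grip; same axes. The eye is 19 mm wide (y), 32 mm high, and goes through along x (8 mm); above it is a bar 8 mm high. The hook's arm and lip (14 mm wide, 16.5 mm high) pass through it. Hung home, this point is 16 mm below the seat of the real arm.
- panel: The white end panel that carries the hook: same axes as panel_foot, origin 9 mm behind it.
- detergent: White detergent bottle, 80 mm across, 185 mm high, origin under its centre. Not to be moved.
- powder_box: Green and brown powder box, 70 x 120 x 150 mm high, origin under its centre. Not to be moved.
- tablet_jar: Clear jar with orange lid, 84 mm across, 100 mm high, origin under its centre. Not to be moved.
- spray: Green spray bottle, 64 mm across, 175 mm high, origin under its centre. Not to be moved.
- scoop_cup: White measuring cup with handle, 70 mm across, 60 mm high, origin under its centre. Not to be moved.
Things that resemble listed ones, but are neither listed nor needed, are in the scene too. Leave any pink look-alike of the part that bears basket_grip alone.

How it is judged:
By the outcome, as a careful person would: the job done as asked, in the order asked, and still so for the second after the job is handed in, with the robot touching nothing.
It also fails if it takes over 72 s, if anything falls off the work surface, if the arm or the gripper's body presses on something with over 40 N, if the wrist force passes 120 N, or if a joint passes its speed limit or range.

## Working session

There is one attempt and no reset: what is moved stays moved. The work goes in short steps, Python scripts to look and compute and a tool call to move; the robot and the scene stay as the last step left them, time stands still between calls to the robot, and variables do not carry over. Pictures are saved under pics/ and viewed, at most 10 in all, crops included, and the job is handed in when it is done.

Besides the shell and the picture viewer there is one more tool, called after "Request:" in YAML: its name, and indented under it one key for each argument. carry_out: Moves the arm, as the interface text tells. Its arguments: {"type":"object","properties":{"plan":{"type":"array"},"squeeze":{"type":"number"}},"required":["plan"]}

```bash
mkdir -p pics; ls
python3 - <<'E'
from plant import r
import cv2
for n in("side","top"):
    cv2.imwrite(f"pics/{n}0.png",cv2.cvtColor(r.snapshot(n),cv2.COLOR_RGB2BGR)); print(n,r.camera_params(n))
print(r.camera_params("wrist"));s=r.get_state();print(s)
E
```

```text
pics
side {'fx': 419.98757684213064, 'fy': 419.98757684213064, 'cx': 275.08631869540415, 'cy': 206.33701663880387, 'distortion': array([-0.04649074,  0.        ,  0.        ,  0.        ,  0.        ]), 'position': array([0.31091377, 0.93482584, 0.74557167]), 'attitude': array([-0.08660188,  0.87115042, -0.48010723,  0.05562472])}
top {'fx': 470.75466756373595, 'fy': 470.75466756373595, 'cx': 275.7602073946431, 'cy': 205.41643260157494, 'distortion': array([-0.147474,  0.      ,  0.      ,  0.      ,  0.      ]), 'position': array([0.3138397 , 0.07800203, 1.43796473]), 'attitude': array([ 0.70705423, -0.70302541,  0.04648397, -0.06057084])}
{'fx': 324.2892974491855, 'fy': 324.2892974491855, 'cx': 279.84609095872975, 'cy': 205.5073091668264, 'distortion': array([-0.01445531,  0.        ,  0.        ,  0.        ,  0.        ]), 'hand_eye': array([[-1.32309983e-03, -9.50546443e-01, -3.10579633e-01,
         8.08516363e-02],
       [ 9.99999123e-01, -1.27412721e-03, -3.60556755e-04,
        -5.18600470e-04],
       [-5.29920203e-05, -3.10579838e-01,  9.50547296e-01,
        -1.46704358e-01],
       [ 0.00000000e+00,  0.00000000e+00,  0.00000000e+00,
         1.00000000e+00]])}
{'clock': 0.1, 'q': array([ 1.13478336,  0.68988643, -0.19449245,  1.56619409,  0.15731306,
        0.90251324, -0.21509068]), 'qd': array([ 8.58842982e-04, -1.71733793e-03,  1.01814069e-05, -2.73919354e-03,
       -1.83427297e-03, -1.41765588e-03, -6.55929944e-04]), 'joint_torque': array([-2.86162649e-03, -5.28505003e+01, -1.27129152e+00, -1.53837955e+01,
       -5.25495037e-02,  1.99264359e-03,  1.33716799e-05]), 'tool_pos': array([ 0.28264687, -0.55682362,  0.23801032]), 'eef_rot': array([ 9.72528026e-01,  2.32784429e-01, -2.58054001e-04, -7.63211661e-04]), 'contact_force': array([-0.14686101,  0.43761078,  0.23102307]), 'moment': array([ 0.00312693,  0.05374413, -0.02694773]), 'finger_force': 0.0, 'opening': 0.9983868161246955}
```

View pics/side0.png

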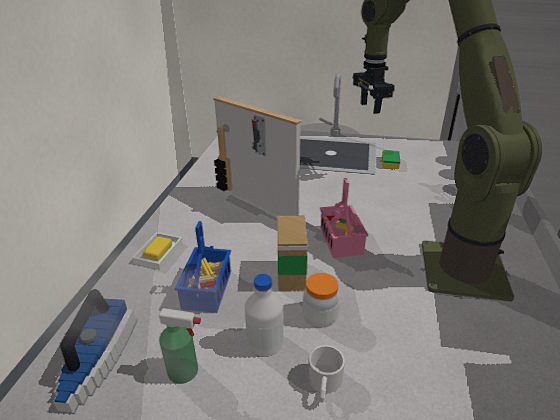

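View pics/top0.png

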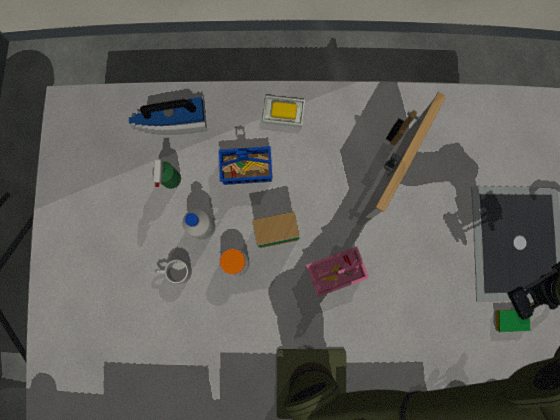

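Candidates for the basket are the blue basket with a stem (side 205,270; top 246,165), the pink basket (side 345,230; top 338,270) and the blue iron (side 95,345). I choose the blue basket with pegs. The hook is at side (258,135), and the brush is at side (222,165). I'll check these in one close mosaic.

Run:
```python
import cv2,numpy as np
s=cv2.imread("pics/side0.png");t=cv2.imread("pics/top0.png")
f=lambda im,x,y,w,h,k:cv2.resize(im[y:y+h,x:x+w],None,fx=k,fy=k,interpolation=cv2.INTER_CUBIC)
a=f(s,205,90,100,75,4);b=f(s,165,215,100,75+0,4)
c=f(t,370,85,80,60,5);d=f(t,210,120,80,60,5)
cv2.imwrite("pics/mos.png",np.vstack([np.hstack([a,b]),np.hstack([c,d])]))
```

```text
(no output)
```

View pics/mos.png

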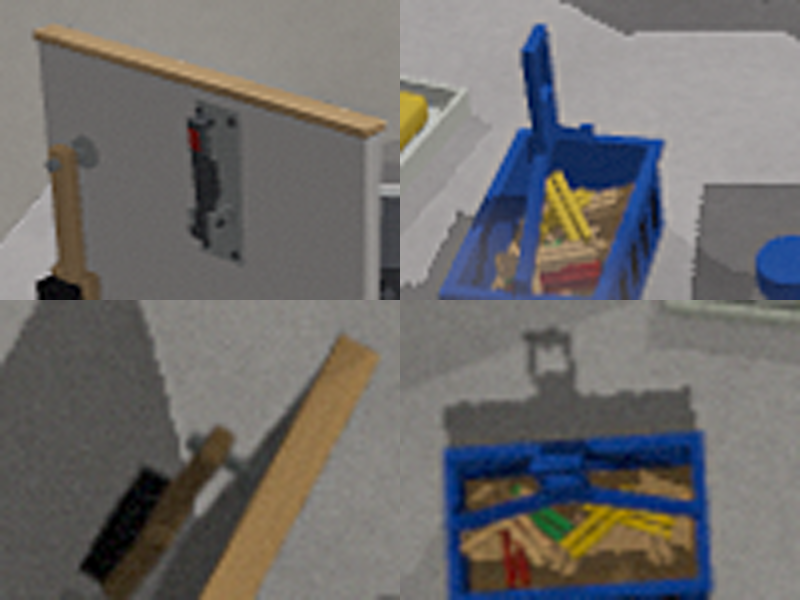

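The mosaic confirms the blue basket: its handle is at side (300/4 offset) ≈ (299→) px (300,222) and its stem top at top-view px (241,152). The hook arm is folded up, running from hinge ≈ side (256,147) to tip ≈ (254,118). The brush hangs at larger x, to its left. Next I compute positions.

```bash
cat > h.py <<'E'
from plant import r
import cv2,numpy as np
from scipy.spatial.transform import Rotation as R
np.set_printoptions(precision=4,suppress=True)
HE=None
def cam(n,st=None):
    p=r.camera_params(n);K=np.array([[p['fx'],0,p['cx']],[0,p['fy'],p['cy']],[0,0,1]])
    if n=='wrist':
        H=np.array(p['hand_eye']);T=R.from_quat(st['eef_rot']).as_matrix()
        return K,p['distortion'],T@H[:3,:3],T@H[:3,3]+st['tool_pos']
    return K,p['distortion'],R.from_quat(p['attitude']).as_matrix(),p['position']
def ray(c,uv):
    K,D,Rm,o=c;q=cv2.undistortPoints(np.array([[uv]],float),K,D)[0,0]
    d=Rm@[q[0],q[1],1];return o,d/np.linalg.norm(d)
def onplane(c,uv,n,d0):
    o,d=ray(c,uv);n=np.array(n,float);return o+d*(d0-n@o)/(n@d)
def onz(c,uv,z): return onplane(c,uv,[0,0,1],z)
def proj(c,X):
    K,D,Rm,o=c;return cv2.projectPoints(((np.array(X)-o)@Rm).reshape(-1,1,3),np.zeros(3),np.zeros(3),K,D)[0][:,0]
def tri(rays):
    A=sum(np.eye(3)-np.outer(d,d) for o,d in rays);b=sum((np.eye(3)-np.outer(d,d))@o for o,d in rays);return np.linalg.solve(A,b)
def toolvec(st,w): return R.from_quat(st['eef_rot']).inv().apply(w)
E
python3 - <<'E'
from h import *
t=cam('top');s=cam('side')
for uv in [(438.6,92),(445.6,96.6),(376,207),(384,212)]: print('panel',onz(t,uv,.335))
f1=onz(t,(438.6,92),.335);f2=onz(t,(376,207),.335)
v=(f1-f2);print('len',np.linalg.norm(v)); y=v/np.linalg.norm(v);n=np.cross(y,[0,0,1]);print('y',y,'n',n)
for uv in [(256,147),(254,118)]: 
    X=onplane(s,uv,n,n@f1-(.016));print('hook',X,'ypanel',(X-f2)@y-.14)
for uv in [(219.5,149.5),(271,147),(219.5,183),(272,182)]: print('rim',onz(t,uv,.072))
print('handle top',onz(t,(241.4,152.4),.202), tri([ray(t,(241.4,152.4)),ray(s,(300/4+125,222))]))
print(R.from_quat(r.get_state()['eef_rot']).as_matrix())
E
```

```text
panel [ 0.7726 -0.307   0.335 ]
panel [ 0.7607 -0.3244  0.335 ]
panel [ 0.4794 -0.1375  0.335 ]
panel [ 0.4675 -0.1564  0.335 ]
len 0.33863857804767394
y [ 0.8657 -0.5005  0.    ] n [-0.5005 -0.8657  0.    ]
hook [ 0.6134 -0.1965  0.2222] ypanel 0.0054466046294469606
hook [ 0.6163 -0.1982  0.3132] ypanel 0.008837467496033952
rim [0.692  0.2767 0.072 ]
rim [0.6996 0.1216 0.072 ]
rim [0.5891 0.2738 0.072 ]
rim [0.5925 0.1177 0.072 ]
handle top [0.6477 0.1977 0.202 ] [0.6468 0.1973 0.2078]
[[ 0.8916  0.4528 -0.0009]
 [ 0.4528 -0.8916  0.0014]
 [-0.0001 -0.0016 -1.    ]]
```

Request:
carry_out:
  plan:
    - {"rot": [0,0,-0.12],"xyz": [0,0,-0.04],"grip": 60}
    - {"rot": [0,0,-0.24],"xyz": [0,0,-0.08],"grip": 60}
    - {"rot": [0,0,-0.36],"xyz": [0,0,-0.12],"grip": 60}
    - {"rot": [0,0,-0.48],"xyz": [0.02,-0.01,-0.155],"grip": 60}
    - {"rot": [0,0,-0.577],"xyz": [0.055,-0.022,-0.17],"grip": 60}
    - {"rot": [0,0,-0.577],"xyz": [0.09,-0.037,-0.18],"grip": 60}
    - {"rot": [0,0,-0.577],"xyz": [0.128,-0.052,-0.18],"grip": 60}
    - {"rot": [0,0,-0.577],"xyz": [0.166,-0.068,-0.18],"grip": 60}
  squeeze: 15

```text
clock: 0.77
tool_pos: [0.401, -0.4205, 0.4193]
eef_rot: [0.866, 0.499, 0.0, 0.001]
contact_force: [2.3, 0.1, -0.1]
opening: 0.767
finger_force: 0.0
```

Request:
carry_out:
  plan:
    - {"rot": [0,0,0],"xyz": [0.35,0.066,0],"grip": 60}
    - {"rot": [0,0,0],"xyz": [0.35,0.066,0],"grip": 60}
    - {"rot": [0,0,0],"xyz": [0.35,0.066,0],"grip": 60}
    - {"rot": [0,0,0],"xyz": [0.35,0.066,0],"grip": 60}
    - {"rot": [0,0,0],"xyz": [0.35,0.066,0],"grip": 60}
    - {"rot": [0,0,0],"xyz": [0.35,0.066,0],"grip": 60}
    - {"rot": [0,0,0],"xyz": [0.35,0.066,0],"grip": 60}
    - {"rot": [0,0,0],"xyz": [0.35,0.066,0],"grip": 60}

```text
clock: 1.43
tool_pos: [0.6183, -0.1672, 0.4183]
eef_rot: [0.866, 0.5, -0.001, -0.0]
contact_force: [0.3, -0.8, 0.4]
opening: 0.763
finger_force: 0.0
```

Request:
carry_out:
  plan:
    - {"rot": [0,0,0],"xyz": [0.01,0,0],"grip": 60}
    - {"rot": [0,0,0],"xyz": [0.01,0,0],"grip": 60}
    - {"rot": [0,0,0],"xyz": [0.01,0,0],"grip": 60}

```text
clock: 1.68
tool_pos: [0.6222, -0.1604, 0.4181]
eef_rot: [0.866, 0.5, -0.001, -0.0]
contact_force: [-0.5, -0.5, -0.9]
opening: 0.764
finger_force: 0.0
```

Run:
```python
from h import *
import json
st=r.get_state();im=r.snapshot('wrist');print(st['tool_pos'],R.from_quat(st['eef_rot']).as_matrix(),np.abs(st['qd']).max(),st['q'],st['contact_force'])
json.dump({k:list(map(float,st[k])) for k in('tool_pos','eef_rot')},open('w1.json','w'))
cv2.imwrite('pics/w1.png',cv2.cvtColor(im,cv2.COLOR_RGB2BGR))
```

```text
[ 0.6222 -0.1604  0.4181] [[ 0.4997  0.8662 -0.0016]
 [ 0.8662 -0.4997 -0.0009]
 [-0.0016 -0.001  -1.    ]] 0.04428045208586939 [ 0.3841  0.593  -0.4104  1.2088  0.2299  1.3858 -0.5288] [-0.5482 -0.4722 -0.9214]
```

View pics/w1.png

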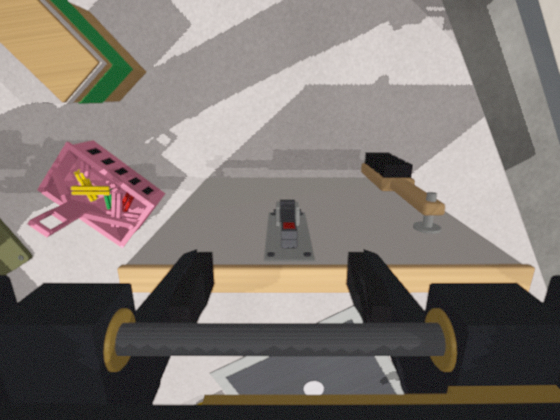

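The panel top is at rows 265-290 and the folded hook is at about (288,222). The brush is well to the right at (430,200). I'll zoom in on the hook.

Run:
```python
import cv2
im=cv2.imread('pics/w1.png')[185:270,245:335];cv2.imwrite('pics/w1c.png',cv2.resize(im,None,fx=7,fy=7,interpolation=cv2.INTER_CUBIC))
```

```text
(no output)
```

View pics/w1c.png

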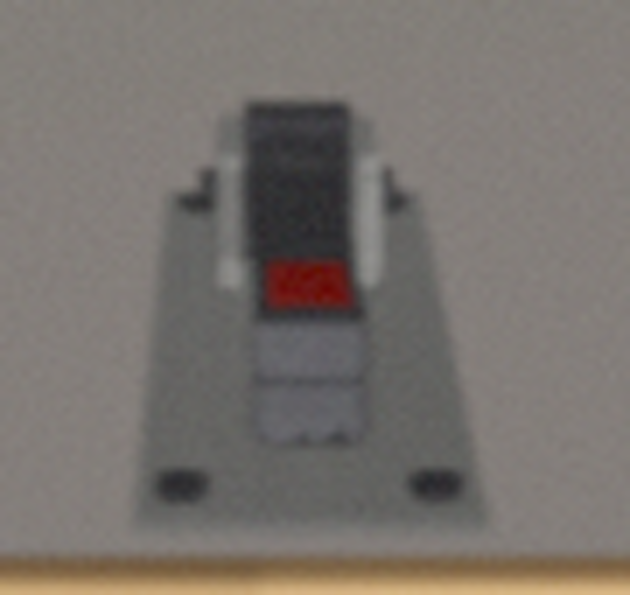

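```bash
cat > fit.py <<'E'
from h import *
import json
from scipy.optimize import least_squares
w=json.load(open('w1.json'));c=cam('wrist',{k:np.array(v) for k,v in w.items()})
out=np.array([.5,.866,0]);y=np.array([.866,-.5,0]);up=np.array([0,0,1.])
F=np.array([.4794,-.1375,0])+.14*y   # face point at y=0
px=np.array([(257,320),(361,320),(255,380),(365,380),(258,440),(363,440)])/7+[245,185]
P=[(-.004,-.007),(-.004,.007),(.004,-.007),(.004,.007),(.0125,-.007),(.0125,.007)]
def pts(hz,th,y0,s):
    H=F+out*(.016+s)+y*y0+up*hz
    z=np.cos(th)*up+np.sin(th)*out;x=-np.cos(th)*out+np.sin(th)*up
    return H,z,x,np.array([H+.08*z+a*x+b*y for a,b in P])
def res(p):
    e=(proj(c,pts(*p)[3])-px).ravel()
    return np.r_[e,(p[0]-.235)/.01*1,(p[3])/.004,(p[1]-.1)/.1*.5]
o=least_squares(res,[.235,.1,0,0]);print(o.x,o.fun)
H,z,x,_=pts(*o.x);print('hinge',H,'tip68',H+.068*z,'seat',H)
print('proj hinge/cheeks',(proj(c,[H,H+.0125*y,H-.0125*y])-[245,185])*7)
print('face top z', onplane(c,(290,264.3),out,out@(F+out*o.x[3])))
s=cam('side');t=cam('top')
print('side check',proj(s,[H,H+.08*z]))
print('brush pts',(proj(c,[F+.15*y+.06*out+.25*up])))
E
python3 fit.py
```

```text
[0.2237 0.0473 0.0027 0.0003] [-0.4344 -0.1498  0.8004 -0.1608 -0.1515 -0.1168  0.1042 -0.1277 -0.583
  0.3112  0.259   0.3005 -1.1274  0.0868 -0.2635]
hinge [ 0.6112 -0.1947  0.2237] tip68 [ 0.6128 -0.1919  0.2917] seat [ 0.6112 -0.1947  0.2237]
proj hinge/cheeks [[296.2382 170.5861]
 [374.9981 170.532 ]
 [217.4776 170.6392]]
face top z [ 0.6034 -0.2087  0.3202]
side check [[256.5417 146.8234]
 [254.6354 122.01  ]]
brush pts [[436.1389 176.286 ]]
```

Request:
carry_out:
  plan:
    - {"rot": [0,-0.12,0],"xyz": [-0.018,0.004,0.02],"grip": 90}
    - {"rot": [0,-0.24,0],"xyz": [-0.035,0.0075,0.04],"grip": 90}
    - {"rot": [0,-0.26,0],"xyz": [-0.035,0.0075,0.06],"grip": 90}
    - {"rot": [0,-0.26,0],"xyz": [-0.035,0.0075,0.08],"grip": 90}
    - {"rot": [0,-0.26,0],"xyz": [-0.035,0.0075,0.1],"grip": 90}
    - {"rot": [0,-0.26,0],"xyz": [-0.035,0.0075,0.12],"grip": 90}
    - {"rot": [0,-0.26,0],"xyz": [-0.035,0.0075,0.135],"grip": 90}
    - {"rot": [0,-0.26,0],"xyz": [-0.035,0.0075,0.135],"grip": 90}

```text
clock: 2.4
tool_pos: [0.6083, -0.1972, 0.2809]
eef_rot: [0.859, 0.494, -0.116, 0.063]
contact_force: [-0.5, 0.5, -0.8]
opening: 0.651
finger_force: 0.0
```

Run:
```python
from h import *
st=r.get_state();im=r.snapshot('wrist');print(st['tool_pos'],st['contact_force'])
im=cv2.cvtColor(im,cv2.COLOR_RGB2BGR)[130:340,140:420]
cv2.imwrite('pics/w2.png',cv2.resize(im,None,fx=2.5,fy=2.5))
H=np.array([.6112,-.1947,.2237]);z=np.array([.0237,.041,.9989]);y=np.array([.866,-.5,0])
print((proj(cam('wrist',st),[H+.08*z+.007*y,H+.08*z-.007*y])-[140,130])*2.5)
```

```text
[ 0.6083 -0.1972  0.2809] [-0.4692  0.4707 -0.8445]
[[399.5608 403.8702]
 [319.4505 403.873 ]]
```

View pics/w2.png

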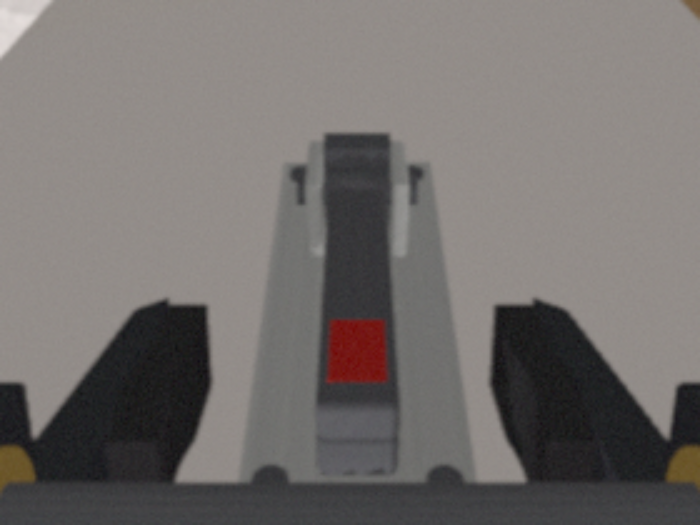

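The fingers straddle the arm, with the hook centre at column 358 and the finger midpoint at 351 in the crop. I'll correct by about 1.5 mm and close.

Request:
carry_out:
  plan:
    - {"rot": [0,0,0],"xyz": [0.003,0.0015,0],"grip": 90}
    - {"rot": [0,0,0],"xyz": [0.003,0.0015,0],"grip": 255}
    - {"rot": [0,0,0],"xyz": [0.003,0.0015,0],"grip": 255}
    - {"rot": [0,0,0],"xyz": [0.003,0.0015,0],"grip": 255}
    - {"rot": [0,0,0],"xyz": [0.003,0.0015,0],"grip": 255}
    - {"rot": [0,0,0],"xyz": [0.003,0.0015,0],"grip": 255}
    - {"rot": [0,0,0],"xyz": [0.003,0.0015,0],"grip": 255}
  squeeze: 14

```text
clock: 3.03
tool_pos: [0.6143, -0.1924, 0.2832]
eef_rot: [0.859, 0.496, -0.112, 0.065]
contact_force: [-0.2, -0.2, -0.6]
opening: 0.219
finger_force: 0.0
```

Request:
carry_out:
  plan:
    - {"rot": [0,0,0],"xyz": [-0.002,0,0],"grip": 255}
    - {"rot": [0,0,0],"xyz": [-0.002,0,0],"grip": 255}
    - {"rot": [0,0,0],"xyz": [-0.002,0,0],"grip": 255}
    - {"rot": [0,0,0],"xyz": [-0.002,0,0],"grip": 255}

```text
clock: 3.37
tool_pos: [0.6131, -0.1927, 0.2832]
eef_rot: [0.859, 0.496, -0.112, 0.064]
contact_force: [-1.4, 5.5, 0.9]
opening: 0.155
finger_force: 14.0
```

Run:
```python
from h import *
st=r.get_state();print(st['tool_pos'],st['contact_force'],st['opening'],st['finger_force'])
Rt=R.from_quat(st['eef_rot']);print(Rt.as_matrix())
# swing about hinge: keep tool orientation fixed; gripped point P at radius
H=np.array([.6112,-.1947,.2237]);out=np.array([.5,.866,0]);up=np.array([0,0,1.])
P=st['tool_pos']-.012*Rt.as_matrix()[:,2];d=P-H;print('P rel out,up',d@out,d@up)
a0=np.arctan2(d@out,d@up);rad=np.hypot(d@out,d@up)
for k in range(1,17):
    a=a0+(1.60-a0)*k/16
    q=H+rad*(np.sin(a)*out+np.cos(a)*up)
    print(round(a,3),Rt.inv().apply(q-P))
```

```text
[ 0.6131 -0.1927  0.2832] [-1.4112  5.533   0.8757] 0.1548049029109824 14.001139031461207
[[ 0.4825  0.8663 -0.1292]
 [ 0.8377 -0.4995 -0.2209]
 [-0.2559 -0.0017 -0.9667]]
P rel out,up 0.005762732964175319 0.07113190784716189
0.176 [ 0.0067 -0.0007 -0.0009]
0.271 [ 0.0135 -0.0007 -0.0011]
0.366 [ 0.0202 -0.0007 -0.0007]
0.461 [ 0.0269 -0.0007  0.0003]
0.556 [ 0.0335 -0.0006  0.002 ]
0.651 [ 0.0399 -0.0006  0.0043]
0.745 [ 0.046  -0.0006  0.0072]
0.84 [ 0.0518 -0.0006  0.0106]
0.935 [ 0.0573 -0.0006  0.0146]
1.03 [ 0.0624 -0.0006  0.0191]
1.125 [ 0.067  -0.0006  0.024 ]
1.22 [ 0.0712 -0.0006  0.0294]
1.315 [ 0.0748 -0.0006  0.0351]
1.41 [ 0.0778 -0.0005  0.0412]
1.505 [ 0.0803 -0.0005  0.0475]
1.6 [ 0.0821 -0.0005  0.054 ]
```

Request:
carry_out:
  plan:
    - {"rot": [0,0,0],"xyz": [0.0067,0,-0.001],"grip": 255}
    - {"rot": [0,0,0],"xyz": [0.0135,0,-0.001],"grip": 255}
    - {"rot": [0,0,0],"xyz": [0.0202,0,-0.0007],"grip": 255}
    - {"rot": [0,0,0],"xyz": [0.0269,0,0.0003],"grip": 255}
    - {"rot": [0,0,0],"xyz": [0.0335,0,0.002],"grip": 255}
    - {"rot": [0,0,0],"xyz": [0.0399,0,0.0043],"grip": 255}
    - {"rot": [0,0,0],"xyz": [0.046,0,0.0072],"grip": 255}
    - {"rot": [0,0,0],"xyz": [0.0518,0,0.0106],"grip": 255}

```text
clock: 4.03
tool_pos: [0.6353, -0.1546, 0.2606]
eef_rot: [0.859, 0.495, -0.115, 0.065]
contact_force: [-6.3, 1.5, 5.1]
opening: 0.158
finger_force: 14.0
```

Request:
carry_out:
  plan:
    - {"rot": [0,0,0],"xyz": [0.0055,0,0.004],"grip": 255}
    - {"rot": [0,0,0],"xyz": [0.0106,0,0.0085],"grip": 255}
    - {"rot": [0,0,0],"xyz": [0.0152,0,0.0134],"grip": 255}
    - {"rot": [0,0,0],"xyz": [0.0194,0,0.0188],"grip": 255}
    - {"rot": [0,0,0],"xyz": [0.023,0,0.0245],"grip": 255}
    - {"rot": [0,0,0],"xyz": [0.026,0,0.0306],"grip": 255}
    - {"rot": [0,0,0],"xyz": [0.028,0,0.0355],"grip": 255}
    - {"rot": [0,0,0],"xyz": [0.028,0,0.0355],"grip": 255}

```text
clock: 4.7
tool_pos: [0.6446, -0.1384, 0.2175]
eef_rot: [0.859, 0.495, -0.114, 0.065]
contact_force: [-3.2, 0.9, -2.0]
opening: 0.153
finger_force: 14.0
```

Request:
carry_out:
  plan:
    - {"rot": [0,0,0],"xyz": [0.001,0,0.003],"grip": 255}
    - {"rot": [0,0,0],"xyz": [0.001,0,0.005],"grip": 255}
    - {"rot": [0,0,0],"xyz": [0.001,0,0.005],"grip": 255}

```text
clock: 4.95
tool_pos: [0.6448, -0.1383, 0.2133]
eef_rot: [0.859, 0.495, -0.114, 0.065]
contact_force: [-5.8, 1.2, 0.7]
opening: 0.153
finger_force: 14.0
```

Request:
carry_out:
  plan:
    - {"rot": [0,0,0],"xyz": [0.0,0,0.002],"grip": 255}
    - {"rot": [0,0,0],"xyz": [0.0,0,0.004],"grip": 255}
    - {"rot": [0,0,0],"xyz": [0.0,0,0.004],"grip": 255}
    - {"rot": [0,0,0],"xyz": [0.0,0,0.004],"grip": 255}

```text
clock: 5.28
tool_pos: [0.6448, -0.1384, 0.2097]
eef_rot: [0.859, 0.496, -0.113, 0.064]
contact_force: [-4.9, 2.7, 1.7]
opening: 0.155
finger_force: 14.0
```

Request:
carry_out:
  plan:
    - {"rot": [0,0,0],"xyz": [0.0,0,0.002],"grip": 255}
    - {"rot": [0,0,0],"xyz": [0.0,0,0.004],"grip": 255}
    - {"rot": [0,0,0],"xyz": [0.0,0,0.004],"grip": 255}
    - {"rot": [0,0,0],"xyz": [0.0,0,0.004],"grip": 255}

```text
clock: 5.62
tool_pos: [0.645, -0.1387, 0.2072]
eef_rot: [0.859, 0.496, -0.112, 0.065]
contact_force: [-5.8, 4.3, 7.0]
opening: 0.154
finger_force: 14.0
```

Request:
carry_out:
  plan:
    - {"rot": [0,0,0],"xyz": [0.0,0,0.003],"grip": 255}
    - {"rot": [0,0,0],"xyz": [0.0,0,0.003],"grip": 255}
    - {"rot": [0,0,0],"xyz": [0.0,0,0.003],"grip": 255}

```text
clock: 5.87
tool_pos: [0.6451, -0.1389, 0.2055]
eef_rot: [0.859, 0.496, -0.111, 0.065]
contact_force: [-6.0, 5.3, 14.5]
opening: 0.153
finger_force: 14.0
```

Request:
carry_out:
  plan:
    - {"rot": [0,0,0],"xyz": [0,0,-0.005],"grip": 255}
    - {"rot": [0,0,0],"xyz": [0,0,-0.006],"grip": 90}
    - {"rot": [0,0,0],"xyz": [0,0,-0.006],"grip": 90}
    - {"rot": [0,0,0],"xyz": [0,0,-0.006],"grip": 90}
    - {"rot": [0,0,0],"xyz": [0,0,-0.04],"grip": 90}
    - {"rot": [0,0,0],"xyz": [0.01,0,-0.08],"grip": 90}
    - {"rot": [0,0,0],"xyz": [0.02,0,-0.1],"grip": 90}
    - {"rot": [0,0,0],"xyz": [0.02,0,-0.1],"grip": 90}

```text
clock: 6.53
tool_pos: [0.6713, -0.0974, 0.2987]
eef_rot: [0.859, 0.497, -0.106, 0.066]
contact_force: [0.4, 1.0, 0.7]
opening: 0.636
finger_force: 0.0
```

Run:
```python
from h import *
import json
s=r.snapshot('side')
st=r.get_state();im=r.snapshot('wrist');print(st['tool_pos'],st['contact_force'],st['opening'])
json.dump({k:list(map(float,st[k])) for k in('tool_pos','eef_rot')},open('w3.json','w'))
a=cv2.resize(im[70:370,140:420],None,fx=1.5,fy=1.5);b=cv2.resize(s[85:175,215:290],None,fx=5,fy=5,interpolation=2)
cv2.imwrite('pics/raw3.png',cv2.cvtColor(im,cv2.COLOR_RGB2BGR))
o=np.zeros((450,800,3),np.uint8);o[:450,:420]=a;o[:450,422:797]=b
cv2.imwrite('pics/w3.png',cv2.cvtColor(o,cv2.COLOR_RGB2BGR))
```

```text
[ 0.6693 -0.0996  0.2961] [-0.3821  0.749   0.0092] 0.6438201544751541
```

View pics/w3.png

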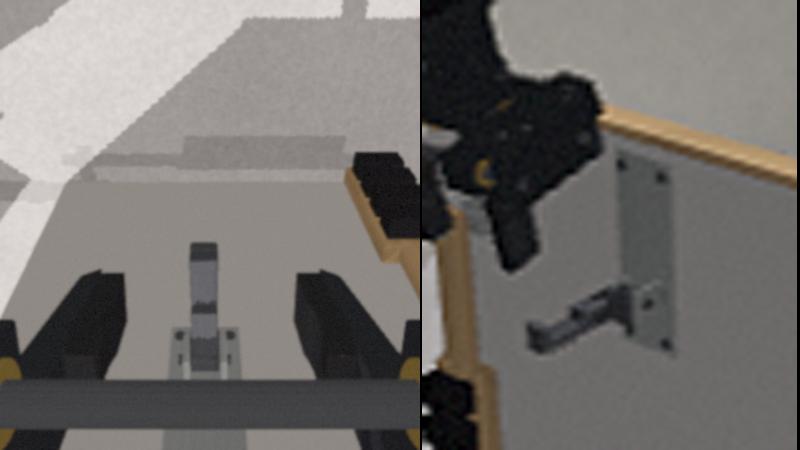

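```bash
cat > fit2.py <<'E'
from h import *
import json
from scipy.optimize import least_squares
w=json.load(open('w3.json'));c=cam('wrist',{k:np.array(v) for k,v in w.items()});s=cam('side')
out=np.array([.5,.866,0]);y=np.array([.866,-.5,0]);up=np.array([0,0,1.])
H0=np.array([.6112,-.1947,.2237])
f=lambda u,v:(u/1.5+140,v/1.5+70)
A=[(.08,-.004),(.08,.0125),(.045,.0105)]
pw=[f(203.5,243),f(203.5,260),f(204,311)]
ps=[(215+118/5,85+352/5),(215+116/5,85+322/5)]
def pt(p,a,b):
    hz,be,y0,so=p;H=H0+y*y0+up*hz+out*so;z=np.cos(be)*out+np.sin(be)*up;x=-np.sin(be)*out+np.cos(be)*up
    return H+a*z+b*x
def res(p):
    P=[pt(p,*a) for a in A]
    return np.r_[(proj(c,P)-pw).ravel(),(proj(s,P[:2])-ps).ravel(),p[0]/.004,p[1]/.08,p[3]/.002]
o=least_squares(res,[0,0,0,0]);print(o.x,o.fun)
H=pt(o.x,0,0);print('hinge',H,'seat top49',pt(o.x,.049,.004),'tip end centre',pt(o.x,.08,0),'lip top',pt(o.x,.08,.0125))
print('P grasp at stop z',.2055+.0116)
E
python3 fit2.py
```

```text
[ 0.0022  0.0053 -0.0006 -0.0012] [ 0.0448 -1.5144 -0.0784  1.3106 -0.0946  0.4727 -0.7607  0.5193 -0.6829
  1.3041  0.5431  0.0661 -0.6101]
hinge [ 0.6101 -0.1955  0.2259] seat top49 [ 0.6346 -0.1531  0.2301] tip end centre [ 0.6501 -0.1262  0.2263] lip top [ 0.6501 -0.1263  0.2388]
P grasp at stop z 0.2171
```

```bash
cat > goto.py <<'E'
from h import *
def goto(pos,xang,tilt=0):
    """shift/rotvec in tool axes to reach TCP pos with tool down, tool x at world angle xang (deg)"""
    st=r.get_state();R0=R.from_quat(st['eef_rot']);a=np.deg2rad(xang)
    x=np.array([np.cos(a),np.sin(a),0]);z=np.array([0,0,-1.]);M=np.c_[x,np.cross(z,x),z]
    print('at',st['tool_pos'],'xyz',R0.inv().apply(np.array(pos)-st['tool_pos']),'rot',(R0.inv()*R.from_matrix(M)).as_rotvec())
E
python3 -c "
from goto import *
goto([.635,.1975,.32],2)"
```

```text
at [ 0.6676 -0.1014  0.2943] xyz [ 0.2278 -0.1776 -0.0875] rot [0.1332 0.2362 1.0064]
```

Request:
carry_out:
  plan:
    - {"rot": [0.133,0.236,1.006],"xyz": [0.228,-0.178,-0.0875],"grip": 60}
    - {"rot": [0.133,0.236,1.006],"xyz": [0.228,-0.178,-0.0875],"grip": 60}
    - {"rot": [0.133,0.236,1.006],"xyz": [0.228,-0.178,-0.0875],"grip": 60}
    - {"rot": [0.133,0.236,1.006],"xyz": [0.228,-0.178,-0.0875],"grip": 60}
    - {"rot": [0.133,0.236,1.006],"xyz": [0.228,-0.178,-0.0875],"grip": 60}
    - {"rot": [0.133,0.236,1.006],"xyz": [0.228,-0.178,-0.0875],"grip": 60}
    - {"rot": [0.133,0.236,1.006],"xyz": [0.228,-0.178,-0.0875],"grip": 60}
    - {"rot": [0.133,0.236,1.006],"xyz": [0.228,-0.178,-0.0875],"grip": 60}

```text
clock: 7.3
tool_pos: [0.6319, 0.2056, 0.3185]
eef_rot: [0.999, 0.038, -0.007, -0.0]
contact_force: [-0.1, 1.5, 0.9]
opening: 0.765
finger_force: 0.0
```

```bash
python3 -c "
from goto import *
goto([.635,.1975,.32],2)"
```

```text
at [0.6319 0.2056 0.3185] xyz [ 0.0024  0.0084 -0.0015] rot [-0.0011  0.0132  0.042 ]
```

Request:
carry_out:
  plan:
    - {"rot": [0,0.013,0.042],"xyz": [0.002,0.008,-0.001],"grip": 60}
    - {"rot": [0,0.013,0.042],"xyz": [0.002,0.008,-0.001],"grip": 60}
    - {"rot": [0,0.013,0.042],"xyz": [0.002,0.008,-0.001],"grip": 60}

```text
clock: 7.55
tool_pos: [0.6368, 0.1874, 0.3197]
eef_rot: [1.0, 0.016, -0.0, 0.004]
contact_force: [-0.2, 0.4, -0.1]
opening: 0.763
finger_force: 0.0
```

Run:
```python
from h import *
import json
st=r.get_state();im=r.snapshot('wrist');print(st['tool_pos'],st['contact_force'],R.from_quat(st['eef_rot']).as_matrix())
json.dump({k:list(map(float,st[k])) for k in('tool_pos','eef_rot')},open('w4.json','w'))
cv2.imwrite('pics/w4.png',cv2.cvtColor(cv2.resize(im[:300],None,fx=1.4,fy=1.4),cv2.COLOR_RGB2BGR))
```

```text
[0.6368 0.1874 0.3197] [-0.1927  0.372  -0.1153] [[ 0.9995  0.0316 -0.0001]
 [ 0.0316 -0.9995 -0.008 ]
 [-0.0003  0.008  -1.    ]]
```

View pics/w4.png

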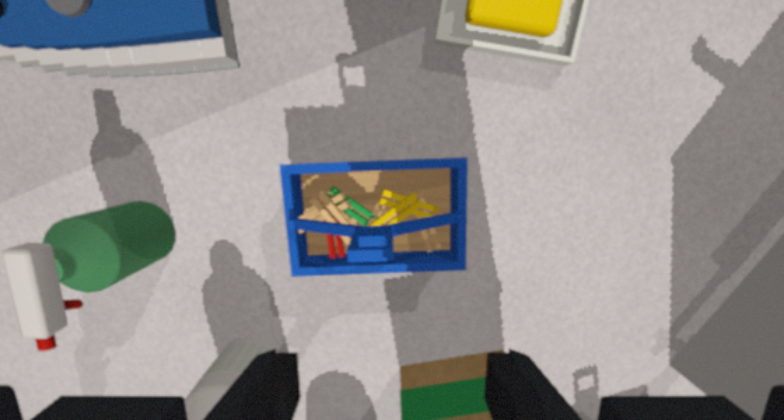

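Run:
```python
from goto import *
import json
w=json.load(open('w4.json'));c=cam('wrist',{k:np.array(v) for k,v in w.items()})
q=[onz(c,(u/1.4,v/1.4),.072) for u,v in[(282,167),(466,158),(466,269),(294,275)]];print(np.array(q),np.mean(q,0))
for a,b in((0,1),(3,2)): d=q[b]-q[a];print('len',np.linalg.norm(d),'ang',np.rad2deg(np.arctan2(d[1],d[0])))
h=[onz(c,(u/1.4,v/1.4),.202) for u,v in[(348,254.5),(370.5,254.5),(393,253.5)]];print(np.array(h))
```

```text
[[0.6927 0.2801 0.072 ]
 [0.7046 0.1259 0.072 ]
 [0.6082 0.1181 0.072 ]
 [0.5982 0.2734 0.072 ]] [0.6509 0.1994 0.072 ]
len 0.1546804735675992 ang -85.5987185571266
len 0.155612246473792 ang -86.3202529901785
[[0.6512 0.2137 0.202 ]
 [0.6516 0.2003 0.202 ]
 [0.6526 0.1868 0.202 ]]
```

```bash
python3 -c "
from goto import *
goto([.6505,.1997,.144],4)"
```

```text
at [0.637  0.1879 0.3199] xyz [ 0.0139 -0.0126  0.1758] rot [ 0.007   0.0002 -0.0381]
```

Request:
carry_out:
  plan:
    - {"rot": [0,0,-0.038],"xyz": [0.014,-0.0115,0.03],"grip": 60}
    - {"rot": [0,0,-0.038],"xyz": [0.014,-0.0115,0.06],"grip": 60}
    - {"rot": [0,0,-0.038],"xyz": [0.014,-0.0115,0.075],"grip": 60}
    - {"rot": [0,0,-0.038],"xyz": [0.014,-0.0115,0.08],"grip": 60}
    - {"rot": [0,0,-0.038],"xyz": [0.014,-0.0115,0.08],"grip": 60}

```text
clock: 8.02
tool_pos: [0.6501, 0.2004, 0.239]
eef_rot: [0.999, 0.035, -0.001, 0.003]
contact_force: [1.1, 0.1, -0.4]
opening: 0.763
finger_force: 0.0
```

```bash
python3 -c "
from goto import *
goto([.6505,.1997,.144],4)"
```

```text
at [0.6501 0.2004 0.239 ] xyz [0.0006 0.0001 0.095 ] rot [0.0062 0.0022 0.0006]
```

Request:
carry_out:
  plan:
    - {"rot": [0.006,0,0],"xyz": [0,0,0.03],"grip": 60}
    - {"rot": [0.006,0,0],"xyz": [0,0,0.06],"grip": 60}
    - {"rot": [0.006,0,0],"xyz": [0,0,0.08],"grip": 60}
    - {"rot": [0.006,0,0],"xyz": [0,0,0.09],"grip": 60}
    - {"rot": [0.006,0,0],"xyz": [0,0,0.095],"grip": 60}
    - {"rot": [0.006,0,0],"xyz": [0,0,0.095],"grip": 150}
    - {"rot": [0.006,0,0],"xyz": [0,0,0.095],"grip": 255}
    - {"rot": [0.006,0,0],"xyz": [0,0,0.095],"grip": 255}
  squeeze: 30

```text
clock: 8.68
tool_pos: [0.6522, 0.2017, 0.148]
eef_rot: [0.999, 0.035, 0.002, -0.001]
contact_force: [1.1, 0.6, 0.8]
opening: 0.559
finger_force: 0.0
```

Request:
carry_out:
  plan:
    - {"rot": [0,0,0],"xyz": [0,0,0],"grip": 255}
    - {"rot": [0,0,0],"xyz": [0,0,0],"grip": 255}
    - {"rot": [0,0,0],"xyz": [0,0,0],"grip": 255}
    - {"rot": [0,0,0],"xyz": [0,0,0],"grip": 255}
    - {"rot": [0,0,0],"xyz": [0,0,0],"grip": 255}

```text
clock: 9.1
tool_pos: [0.6512, 0.2006, 0.1465]
eef_rot: [0.999, 0.035, 0.001, -0.0]
contact_force: [-0.2, -1.6, 3.0]
opening: 0.313
finger_force: 30.0
```

Request:
carry_out:
  plan:
    - {"rot": [0,0,0],"xyz": [0,0,-0.01],"grip": 255}
    - {"rot": [0,0,0],"xyz": [0,0,-0.025],"grip": 255}
    - {"rot": [0,0,0],"xyz": [0,0,-0.045],"grip": 255}
    - {"rot": [0,0,0],"xyz": [0,0,-0.065],"grip": 255}
    - {"rot": [0,0,0],"xyz": [0,0,-0.075],"grip": 255}
    - {"rot": [0,0,0],"xyz": [0,0,-0.08],"grip": 255}
    - {"rot": [0,0,0],"xyz": [0,0,-0.08],"grip": 255}
    - {"rot": [0,0,0],"xyz": [0,0,-0.08],"grip": 255}

```text
clock: 9.77
tool_pos: [0.65, 0.201, 0.2251]
eef_rot: [0.999, 0.036, -0.0, -0.0]
contact_force: [-0.8, -1.2, -4.3]
opening: 0.314
finger_force: 30.0
```

```bash
python3 -c "
from goto import *
for i in range(3): r.snapshot('top');s=r.get_state();print(s['contact_force'],s['moment'],s['opening'])
H=np.array([.6101,-.1955,0]);out=np.array([.5,.866,0])
print(H+out*.12)
goto(H+out*.16+[0,0,.23],60)"
```

```text
[-0.1045 -0.2828 -4.9827] [ 0.0734  0.0316 -0.0062] 0.311435739153775
[ 0.2277 -0.5418 -5.0886] [0.0195 0.023  0.0202] 0.3128389602563362
[ 0.2501 -0.6371 -3.9933] [ 0.0458  0.0159 -0.0808] 0.3152867399982685
[ 0.6701 -0.0916  0.    ]
at [0.6499 0.2009 0.2246] xyz [ 0.0218  0.26   -0.0055] rot [-0.0009  0.0008 -0.976 ]
```

Request:
carry_out:
  plan:
    - {"rot": [0,0,-0.05],"xyz": [0.001,0.01,0],"grip": 255}
    - {"rot": [0,0,-0.13],"xyz": [0.002,0.03,0],"grip": 255}
    - {"rot": [0,0,-0.22],"xyz": [0.004,0.055,0],"grip": 255}
    - {"rot": [0,0,-0.31],"xyz": [0.006,0.08,0],"grip": 255}
    - {"rot": [0,0,-0.4],"xyz": [0.008,0.105,0],"grip": 255}
    - {"rot": [0,0,-0.49],"xyz": [0.01,0.13,0],"grip": 255}
    - {"rot": [0,0,-0.58],"xyz": [0.012,0.155,0],"grip": 255}
    - {"rot": [0,0,-0.67],"xyz": [0.014,0.18,0],"grip": 255}

```text
clock: 10.58
tool_pos: [0.6771, 0.0212, 0.2249]
eef_rot: [0.931, 0.364, 0.0, -0.0]
contact_force: [0.8, 0.1, -4.1]
opening: 0.314
finger_force: 30.0
```

```bash
python3 -c "
from goto import *
H=np.array([.6101,-.1955,0]);out=np.array([.5,.866,0])
goto(H+out*.135+[0,0,.2],60)"
```

```text
at [0.6771 0.0212 0.2249] xyz [-0.0673  0.0736  0.0248] rot [-0.0007 -0.0007 -0.3017]
```

Request:
carry_out:
  plan:
    - {"rot": [0,0,-0.08],"xyz": [-0.015,0.016,0.002],"grip": 255}
    - {"rot": [0,0,-0.16],"xyz": [-0.03,0.032,0.006],"grip": 255}
    - {"rot": [0,0,-0.23],"xyz": [-0.045,0.048,0.012],"grip": 255}
    - {"rot": [0,0,-0.28],"xyz": [-0.057,0.062,0.018],"grip": 255}
    - {"rot": [0,0,-0.3],"xyz": [-0.063,0.068,0.022],"grip": 255}
    - {"rot": [0,0,-0.3],"xyz": [-0.065,0.07,0.024],"grip": 255}
    - {"rot": [0,0,-0.3],"xyz": [-0.065,0.07,0.024],"grip": 255}
    - {"rot": [0,0,-0.3],"xyz": [-0.065,0.07,0.024],"grip": 255}

```text
clock: 11.25
tool_pos: [0.6768, -0.0715, 0.2015]
eef_rot: [0.867, 0.498, 0.001, -0.001]
contact_force: [0.6, 0.7, -4.1]
opening: 0.315
finger_force: 30.0
```

Run:
```python
from goto import *
import json
H=np.array([.6101,-.1955,0]);out=np.array([.5,.866,0])
goto(H+out*.135+[0,0,.2],60)
s=r.snapshot('side')
st=r.get_state();im=r.snapshot('wrist');print(st['tool_pos'],st['contact_force'],st['opening'])
json.dump({k:list(map(float,st[k])) for k in('tool_pos','eef_rot')},open('w5.json','w'))
a=cv2.resize(im[90:340,140:420],None,fx=1.5,fy=1.5);b=cv2.resize(s[95:215,190:310],None,fx=3,fy=3,interpolation=2)
o=np.zeros((375,800,3),np.uint8);o[:375,:420]=a;o[:360,430:790]=b
cv2.imwrite('pics/w5.png',cv2.cvtColor(o,cv2.COLOR_RGB2BGR))
```

```text
at [ 0.6768 -0.0715  0.2015] xyz [-0.0057  0.0043  0.0014] rot [-0.0005 -0.0029 -0.0058]
[ 0.677  -0.0708  0.2019] [-0.553   0.7782 -4.5737] 0.31562007737167214
```

View pics/w5.png

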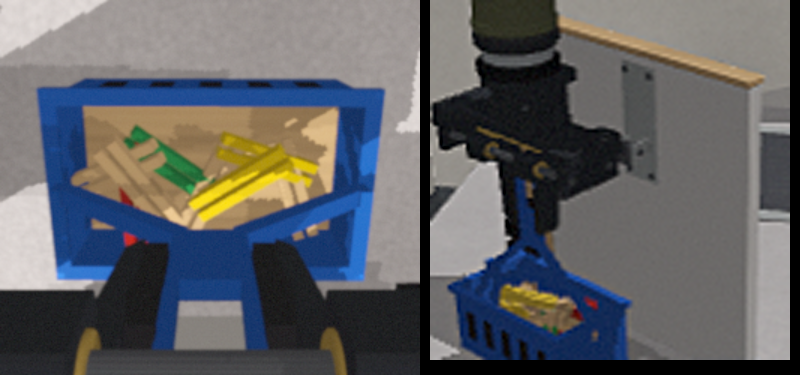

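Request:
carry_out:
  plan:
    - {"rot": [0,-0.003,-0.006],"xyz": [0,0.0025,0.001],"grip": 255}
    - {"rot": [0,-0.003,-0.006],"xyz": [0,0.005,0.002],"grip": 255}
    - {"rot": [0,-0.003,-0.006],"xyz": [0,0.005,0.002],"grip": 255}
    - {"rot": [0,-0.003,-0.006],"xyz": [0,0.005,0.002],"grip": 255}

```text
clock: 11.68
tool_pos: [0.6814, -0.0752, 0.1997]
eef_rot: [0.866, 0.5, -0.0, 0.001]
contact_force: [-1.0, 0.4, -3.6]
opening: 0.313
finger_force: 30.0
```

```bash
cat > rel.py <<'E'
from goto import *
def rel():
    st=r.get_state();d=st['tool_pos']-[.6110,-.1960,0]
    print('o %.4f y %.4f z %.4f'%(d@[.5,.866,0],d@[.866,-.5,0],d[2]),'F(o,y,z)',[round(float(st['contact_force']@np.array(v)),1) for v in([.5,.866,0],[.866,-.5,0],[0,0,1])])
    goto(np.array([.6110,-.1960,0])+np.array([.5,.866,0])*.052+[0,0,.2],60)
rel()
E
python3 rel.py
```

```text
o 0.1398 y 0.0005 z 0.1997 F(o,y,z) [-0.2, -1.1, -3.6]
at [ 0.6814 -0.0752  0.1997] xyz [-0.0878 -0.0005 -0.0002] rot [ 0.0008  0.0011 -0.    ]
```

Request:
carry_out:
  plan:
    - {"rot": [0,0,0],"xyz": [-0.01,0,0],"grip": 255}
    - {"rot": [0,0,0],"xyz": [-0.022,0,0],"grip": 255}
    - {"rot": [0,0,0],"xyz": [-0.034,0,0],"grip": 255}
    - {"rot": [0,0,0],"xyz": [-0.044,0,0],"grip": 255}
    - {"rot": [0,0,0],"xyz": [-0.05,0,0],"grip": 255}
    - {"rot": [0,0,0],"xyz": [-0.055,0,0],"grip": 255}
    - {"rot": [0,0,0],"xyz": [-0.06,0,0],"grip": 255}
    - {"rot": [0,0,0],"xyz": [-0.06,0,0],"grip": 255}

```text
clock: 12.35
tool_pos: [0.6506, -0.1288, 0.1999]
eef_rot: [0.866, 0.499, -0.001, 0.001]
contact_force: [-0.1, -0.7, -4.9]
opening: 0.316
finger_force: 30.0
```

```bash
python3 rel.py
python3 - <<'E'
from h import *
s=r.snapshot('side');cv2.imwrite('pics/s6.png',cv2.cvtColor(cv2.resize(s[100:200,190:310],None,fx=6,fy=6,interpolation=2),cv2.COLOR_RGB2BGR))
E
```

```text
o 0.0780 y 0.0007 z 0.1999 F(o,y,z) [-0.7, 0.2, -4.9]
at [ 0.6506 -0.1288  0.1999] xyz [-0.026  -0.0007 -0.0001] rot [ 0.0008  0.0021 -0.0014]
```

View pics/s6.png

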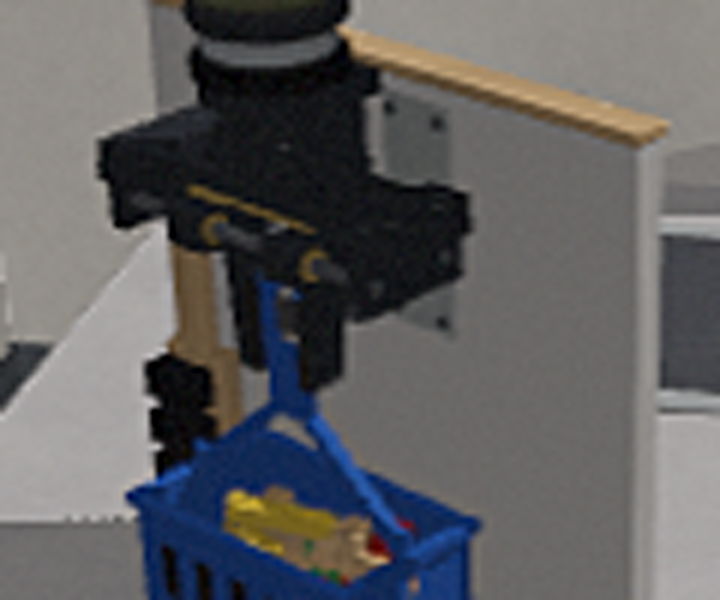

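The eye frame is around (285,300-340) with the grey hook end visible inside it. The basket is upright and there is no contact force. I'll continue inward.

Request:
carry_out:
  plan:
    - {"rot": [0,0,0],"xyz": [-0.004,0,0],"grip": 255}
    - {"rot": [0,0,0],"xyz": [-0.008,0,0],"grip": 255}
    - {"rot": [0,0,0],"xyz": [-0.012,0,0],"grip": 255}
    - {"rot": [0,0,0],"xyz": [-0.016,0,0],"grip": 255}
    - {"rot": [0,0,0],"xyz": [-0.018,0,0],"grip": 255}
    - {"rot": [0,0,0],"xyz": [-0.018,0,0],"grip": 255}

```text
clock: 12.9
tool_pos: [0.6418, -0.144, 0.1998]
eef_rot: [0.866, 0.499, -0.001, 0.001]
contact_force: [-0.2, 0.0, -4.4]
opening: 0.313
finger_force: 30.0
```

```bash
python3 rel.py
```

```text
o 0.0604 y 0.0007 z 0.1998 F(o,y,z) [-0.1, -0.2, -4.4]
at [ 0.6418 -0.144   0.1998] xyz [-0.0084 -0.0006 -0.0001] rot [ 0.0007  0.0019 -0.0012]
```

Request:
carry_out:
  plan:
    - {"rot": [0,0,0],"xyz": [0,0,0.003],"grip": 255}
    - {"rot": [0,0,0],"xyz": [0,0,0.006],"grip": 255}
    - {"rot": [0,0,0],"xyz": [0,0,0.009],"grip": 255}
    - {"rot": [0,0,0],"xyz": [0,0,0.01],"grip": 255}
    - {"rot": [0,0,0],"xyz": [0,0,0.011],"grip": 255}
    - {"rot": [0,0,0],"xyz": [0,0,0.012],"grip": 255}
    - {"rot": [0,0,0],"xyz": [0,0,0.012],"grip": 255}

```text
clock: 13.48
tool_pos: [0.6421, -0.1428, 0.1876]
eef_rot: [0.866, 0.5, -0.0, 0.0]
contact_force: [0.8, 0.1, -4.2]
opening: 0.314
finger_force: 30.0
```

Now slow 1 mm steps.

Request:
carry_out:
  plan:
    - {"rot": [0,0,0],"xyz": [0,0,0.001],"grip": 255}
    - {"rot": [0,0,0],"xyz": [0,0,0.002],"grip": 255}
    - {"rot": [0,0,0],"xyz": [0,0,0.003],"grip": 255}
    - {"rot": [0,0,0],"xyz": [0,0,0.003],"grip": 255}

```text
clock: 13.82
tool_pos: [0.6421, -0.1429, 0.1847]
eef_rot: [0.866, 0.5, -0.0, 0.001]
contact_force: [0.2, -0.3, -3.8]
opening: 0.314
finger_force: 30.0
```

Request:
carry_out:
  plan:
    - {"rot": [0,0,0],"xyz": [0,0,0.0007],"grip": 255}
    - {"rot": [0,0,0],"xyz": [0,0,0.0014],"grip": 255}
    - {"rot": [0,0,0],"xyz": [0,0,0.0014],"grip": 255}
    - {"rot": [0,0,0],"xyz": [0,0,0.0014],"grip": 255}

```text
clock: 14.15
tool_pos: [0.6423, -0.143, 0.1838]
eef_rot: [0.866, 0.5, -0.0, 0.001]
contact_force: [-1.6, -0.1, -1.8]
opening: 0.318
finger_force: 30.0
```

Request:
carry_out:
  plan:
    - {"rot": [0,0,0],"xyz": [0,0,0.0006],"grip": 255}
    - {"rot": [0,0,0],"xyz": [0,0,0.0008],"grip": 255}
    - {"rot": [0,0,0],"xyz": [0,0,0.0008],"grip": 255}
    - {"rot": [0,0,0],"xyz": [0,0,0.0008],"grip": 255}

```text
clock: 14.48
tool_pos: [0.6424, -0.143, 0.1831]
eef_rot: [0.866, 0.5, -0.0, 0.001]
contact_force: [-2.0, -0.3, 0.1]
opening: 0.307
finger_force: 30.0
```

```bash
python3 -c "
from rel import *
for i in range(3): r.snapshot('top');rel()"
```

```text
o 0.0616 y 0.0007 z 0.1831 F(o,y,z) [-1.3, -1.6, 0.1]
at [ 0.6424 -0.143   0.1831] xyz [-0.0096 -0.0007 -0.0169] rot [ 0.0013  0.0009 -0.0001]
o 0.0616 y 0.0007 z 0.1830 F(o,y,z) [-1.9, -1.6, 1.2]
at [ 0.6424 -0.143   0.183 ] xyz [-0.0096 -0.0006 -0.017 ] rot [ 0.0012  0.0009 -0.0002]
o 0.0616 y 0.0007 z 0.1830 F(o,y,z) [-1.6, -1.2, 1.6]
at [ 0.6424 -0.143   0.183 ] xyz [-0.0096 -0.0007 -0.017 ] rot [ 0.0013  0.0009 -0.0001]
o 0.0616 y 0.0006 z 0.1830 F(o,y,z) [-0.9, -1.1, 1.0]
at [ 0.6424 -0.143   0.183 ] xyz [-0.0096 -0.0006 -0.017 ] rot [ 0.0012  0.0009 -0.0001]
```

Request:
carry_out:
  plan:
    - {"rot": [0,0,0],"xyz": [-0.001,0,0],"grip": 255}
    - {"rot": [0,0,0],"xyz": [-0.0025,0,0],"grip": 255}
    - {"rot": [0,0,0],"xyz": [-0.004,0,0],"grip": 255}
    - {"rot": [0,0,0],"xyz": [-0.005,0,0],"grip": 255}
    - {"rot": [0,0,0],"xyz": [-0.005,0,0],"grip": 255}

```text
clock: 15.05
tool_pos: [0.6405, -0.1463, 0.1832]
eef_rot: [0.866, 0.5, 0.001, 0.001]
contact_force: [2.0, 4.3, 2.5]
opening: 0.313
finger_force: 30.0
```

```bash
python3 rel.py
```

```text
o 0.0578 y 0.0008 z 0.1832 F(o,y,z) [4.7, -0.4, 2.5]
at [ 0.6405 -0.1463  0.1832] xyz [-0.0058 -0.0007 -0.0168] rot [ 0.0018 -0.0011  0.0005]
```

Request:
carry_out:
  plan:
    - {"rot": [0,0,0],"xyz": [-0.001,0,-0.0006],"grip": 255}
    - {"rot": [0,0,0],"xyz": [-0.002,0,-0.0006],"grip": 255}
    - {"rot": [0,0,0],"xyz": [-0.003,0,-0.0006],"grip": 255}
    - {"rot": [0,0,0],"xyz": [-0.003,0,-0.0006],"grip": 255}

```text
clock: 15.38
tool_pos: [0.6383, -0.1499, 0.1835]
eef_rot: [0.866, 0.5, -0.0, 0.001]
contact_force: [1.4, 3.3, 2.6]
opening: 0.315
finger_force: 30.0
```

```bash
python3 rel.py
```

```text
o 0.0535 y 0.0006 z 0.1835 F(o,y,z) [3.6, -0.4, 2.6]
at [ 0.6383 -0.1499  0.1835] xyz [-0.0015 -0.0006 -0.0165] rot [ 0.001   0.0008 -0.0003]
```

Request:
carry_out:
  plan:
    - {"rot": [0,0,0],"xyz": [-0.001,0,-0.0006],"grip": 255}
    - {"rot": [0,0,0],"xyz": [-0.002,0,-0.0008],"grip": 255}
    - {"rot": [0,0,0],"xyz": [-0.003,0,-0.0008],"grip": 255}
    - {"rot": [0,0,0],"xyz": [-0.003,0,-0.0008],"grip": 255}

```text
clock: 15.72
tool_pos: [0.6363, -0.1528, 0.1838]
eef_rot: [0.866, 0.5, -0.001, 0.0]
contact_force: [2.1, 2.5, -1.3]
opening: 0.317
finger_force: 30.0
```

```bash
python3 rel.py
```

```text
o 0.0501 y 0.0003 z 0.1838 F(o,y,z) [3.2, 0.6, -1.3]
at [ 0.6363 -0.1528  0.1838] xyz [ 0.0019 -0.0003 -0.0162] rot [ 0.0002  0.0015 -0.0003]
```

Request:
carry_out:
  plan:
    - {"rot": [0,0,0],"xyz": [-0.001,0,0.0002],"grip": 255}
    - {"rot": [0,0,0],"xyz": [-0.0015,0,0.0002],"grip": 255}
    - {"rot": [0,0,0],"xyz": [-0.0015,0,0.0002],"grip": 255}
    - {"rot": [0,0,0],"xyz": [-0.0015,0,0.0002],"grip": 255}

```text
clock: 16.05
tool_pos: [0.6363, -0.1528, 0.1838]
eef_rot: [0.866, 0.5, 0.0, 0.0]
contact_force: [3.6, 5.1, -1.4]
opening: 0.314
finger_force: 30.0
```

```bash
python3 rel.py
```

```text
o 0.0501 y 0.0003 z 0.1838 F(o,y,z) [6.2, 0.6, -1.4]
at [ 0.6363 -0.1528  0.1838] xyz [ 0.0019 -0.0003 -0.0162] rot [ 0.0007 -0.0004  0.0007]
```

Request:
carry_out:
  plan:
    - {"rot": [0,0,0],"xyz": [0.0008,0,0.0004],"grip": 255}
    - {"rot": [0,0,0],"xyz": [0.0008,0,0.0008],"grip": 255}
    - {"rot": [0,0,0],"xyz": [0.0008,0,0.0008],"grip": 255}
    - {"rot": [0,0,0],"xyz": [0.0008,0,0.0008],"grip": 255}

```text
clock: 16.38
tool_pos: [0.6365, -0.1529, 0.1836]
eef_rot: [0.866, 0.5, -0.0, 0.001]
contact_force: [1.1, 3.7, 4.3]
opening: 0.317
finger_force: 30.0
```

```bash
python3 rel.py
```

```text
o 0.0501 y 0.0005 z 0.1836 F(o,y,z) [3.8, -1.0, 4.3]
at [ 0.6365 -0.1529  0.1836] xyz [ 0.0019 -0.0005 -0.0164] rot [0.0012 0.0007 0.    ]
```

Request:
carry_out:
  plan:
    - {"rot": [0,0,0],"xyz": [0,0,-0.0005],"grip": 255}
    - {"rot": [0,0,0],"xyz": [0,0,-0.0005],"grip": 255}
    - {"rot": [0,0,0],"xyz": [0,0,-0.0005],"grip": 255}

```text
clock: 16.63
tool_pos: [0.6364, -0.1529, 0.1836]
eef_rot: [0.866, 0.5, -0.0, 0.001]
contact_force: [1.2, 4.2, 3.0]
opening: 0.313
finger_force: 30.0
```

```bash
python3 rel.py
```

```text
o 0.0500 y 0.0005 z 0.1836 F(o,y,z) [4.3, -1.1, 3.0]
at [ 0.6364 -0.1529  0.1836] xyz [ 0.0019 -0.0004 -0.0164] rot [0.0008 0.0008 0.0001]
```

Request:
carry_out:
  plan:
    - {"rot": [0,0,0],"xyz": [0.0004,0,-0.0005],"grip": 255}
    - {"rot": [0,0,0],"xyz": [0.0004,0,-0.0005],"grip": 255}
    - {"rot": [0,0,0],"xyz": [0.0004,0,-0.0005],"grip": 255}
    - {"rot": [0,0,0],"xyz": [0.0004,0,-0.0005],"grip": 255}
    - {"rot": [0,0,0],"xyz": [0.0004,0,-0.0005],"grip": 255}
  squeeze: 8

```text
clock: 17.05
tool_pos: [0.6362, -0.153, 0.1837]
eef_rot: [0.866, 0.5, -0.001, 0.0]
contact_force: [0.9, 3.0, -1.0]
opening: 0.317
finger_force: 8.0
```

```bash
python3 rel.py
```

```text
o 0.0498 y 0.0003 z 0.1837 F(o,y,z) [3.1, -0.8, -1.0]
at [ 0.6362 -0.153   0.1837] xyz [ 0.0021 -0.0003 -0.0163] rot [ 0.0001  0.0017 -0.0002]
```

Request:
carry_out:
  plan:
    - {"rot": [0,0,0],"xyz": [0,0,0],"grip": 255}
    - {"rot": [0,0,0],"xyz": [0,0,0],"grip": 255}
    - {"rot": [0,0,0],"xyz": [0,0,0],"grip": 168}
    - {"rot": [0,0,0],"xyz": [0,0,0],"grip": 160}
    - {"rot": [0,0,0],"xyz": [0,0,0],"grip": 140}
    - {"rot": [0,0,0],"xyz": [0,0,0],"grip": 120}
    - {"rot": [0,0,0],"xyz": [0,0,0],"grip": 100}
    - {"rot": [0,0,0],"xyz": [0,0,0],"grip": 100}
  squeeze: 3

```text
clock: 17.72
tool_pos: [0.6365, -0.1529, 0.1841]
eef_rot: [0.866, 0.5, -0.0, 0.001]
contact_force: [0.2, -0.0, -0.4]
opening: 0.608
finger_force: 0.0
```

```bash
python3 rel.py
```

```text
o 0.0501 y 0.0006 z 0.1841 F(o,y,z) [0.1, 0.2, -0.4]
at [ 0.6365 -0.1529  0.1841] xyz [ 0.0019 -0.0005 -0.0159] rot [ 0.0008  0.0013 -0.0002]
```

Request:
carry_out:
  plan:
    - {"rot": [0,0,0],"xyz": [0,0,-0.005],"grip": 90}
    - {"rot": [0,0,0],"xyz": [0,0,-0.015],"grip": 90}
    - {"rot": [0,0,0],"xyz": [0,0,-0.035],"grip": 90}
    - {"rot": [0,0,0],"xyz": [0,0,-0.065],"grip": 90}
    - {"rot": [0,0,0],"xyz": [0,0,-0.1],"grip": 90}
    - {"rot": [0,0,0],"xyz": [0,0,-0.13],"grip": 90}
    - {"rot": [0,0,0],"xyz": [0.03,0,-0.15],"grip": 90}
    - {"rot": [0,0,0],"xyz": [0.03,0,-0.15],"grip": 90}

```text
clock: 18.38
tool_pos: [0.6559, -0.1203, 0.3409]
eef_rot: [0.865, 0.502, 0.007, 0.002]
contact_force: [0.3, 1.7, -0.3]
opening: 0.648
finger_force: 0.0
```

Run:
```python
from h import *
import time
H=np.array([.6110,-.1960,0]);out=np.array([.5,.866,0]);y=np.array([.866,-.5,0])
c=cam('side')
def blue(im): 
    a=im.astype(int);m=(a[...,2]>a[...,0]+40)&(a[...,2]>a[...,1]+25);m[240:]=0;m[:,:190]=0;m[:,320:]=0;return m
for i in range(3):
    im=r.snapshot('side');m=blue(im);v,u=np.nonzero(m);k=v<v.min()+6
    print(len(v),'top row',v.min(),'cols',u[k].min(),u[k].max(),'bbox',u.min(),u.max(),v.max())
top=H+out*.049+[0,0,.239]
print('pred handle top',proj(c,[top+.014*y,top-.014*y]))
C=[H+out*(.049+a)+y*b+[0,0,z] for a in(-.049,.049) for b in(-.079,.079) for z in(.037,.109)]
p=proj(c,C);print('pred tub',p.min(0),p.max(0));print(r.get_state()['contact_force'],r.get_state()['clock'])
ims=r.snapshot('wrist');m=blue(np.roll(ims,0,0)) ;a=ims.astype(int);m=(a[...,2]>a[...,0]+40)&(a[...,2]>a[...,1]+25);v,u=np.nonzero(m);st=r.get_state();cw=cam('wrist',st)
p=proj(cw,[H+out*(.049+s*.049)+y*b+[0,0,.109] for s in(-1,1) for b in(-.079,.079)]);print('wrist blue',u.min(),u.max(),v.min(),v.max(),'pred',p)
```

```text
1601 top row 146 cols 240 248 bbox 218 276 219
1600 top row 146 cols 240 248 bbox 218 276 219
1594 top row 146 cols 240 248 bbox 218 276 219
pred handle top [[241.5575 145.8829]
 [248.2894 148.4163]]
pred tub [218.1127 172.5488] [276.9744 221.2656]
[-0.9354  0.0623 -1.0267] 18.5333
wrist blue 211 348 153 247 pred [[216.7187 235.1704]
 [343.7765 234.9723]
 [211.4057 156.6179]
 [348.8916 156.3988]]
```

The basket is hanging exactly where predicted, stable and level, and the robot is clear of it. I'm handing the job in.

```bash
python3 -c "
from plant import r
print(r.finish_job())"
```

```text
the job is handed in; nothing more can be done
None
```

I folded the hook down onto its stop and hung the blue basket on it by its eye, slid back against the shoulder, upright and released. The estimated load on the hook peaked at about 9 N, under the 11.8 N limit, and I handed the job in at about 18.6 s; no verdict came back.

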